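# Load and lock a lute neck in the drilling jig

### The arm

A 6-joint arm with a two-finger parallel gripper is mounted at the origin on the work surface. World frame = base frame: x ahead of the robot, y to its left, z up, the work surface at z = 0. Lengths are in m, angles in rad, forces in N, time in s.
With the tool pointing down it reaches from about 0.375 to 0.9 m from the base axis. Payload 3.1 kg.
Tool frame: the origin (TCP) lies between the finger pads; the fingertips stand 22 mm ahead of it and the grasp point (between the pads) lies 3 mm ahead of it; z points along the fingers, y is the line along which they close (so a half turn about z gives the same grasp; the last joint's range is limited). The gripper opens to 87 mm and grips with 3 to 60 N. Pads are 19 mm wide; open, the fingers measure 117 mm over their backs; the gripper's body (75 mm by 190 mm) begins 51 mm behind the grasp point.
Start: joints at [0.938, 0.527, 1.433, -0, 1.181, -0.178], TCP at [0.275, 0.561, 0.245] pointing down, gripper open.
Joint ranges: [-3.08, 3.08], [-0.75, 2.2], [0.22, 2.44], [-1.43, 4.57], [0, 2.65], [-2.85, 2.85]. Speed limits (rad/s): [2.79, 2.79, 3.14, 3.14, 3.14, 3.14].

### API

Orientations are given as a unit quaternion [x, y, z, w].
In Python, from rig import robot gives the robot as it stands.
- The arm moves only by the tool move_arm, never from a script. Its argument "series" is text: rows parted by semicolons, each of 6 numbers parted by spaces: the shift along the tool's x, y, z in mm, then the turn, a rotation vector about the tool's x, y, z in degrees. In form: dx dy dz ax ay az; .... A call has 1 to 8 rows; each row is the pose to reach, as a shift and turn from the pose commanded when the call began, along the tool's axes at that moment; what a row does not reach only later rows make up. A row lasts 1/12 s, in which the tool goes at most 41.7 mm and 7.16 degrees, less where a joint would pass 70% of its speed; a pose out of reach is approached as far as the arm can. A call with a gripper value outside its range is refused whole. "jaw" is the opening, from 0 (shut) to 1 (fully open), set as the call begins (left out, the last holds). The fingers move at their own pace and stop on an object; "newtons" is the grip in N (left out, the last holds). Time passes only in rows, so rows that repeat a pose let the fingers close. It gives the time, the measured TCP pose, the force, the opening and the grip force at its end, in the units of the state.
- robot.get_obs(): the state, without advancing time (a new reading comes with each control period).
- robot.camera(name): name is "scene" or "top" or "wrist"; returns a dict with "img" (384x512x3 uint8, red, green, blue), "mtx" (3x3 intrinsics, pixels), "world_to_cam" (4x4, takes a point from world to camera coordinates). Camera axes: x right, y down, z forward; pixel columns grow to the right and rows downward; lengths in m; the calibration is good to about 2 mm. A picture is of the moment at which its call begins. There is no depth.
- robot.hand_in(): hands the job in; it is judged then, once.
Trained networks look in a picture, given as the dict that the camera call returned (one of the last four; its "shot" number tells which), for a name from the list of things; names that differ only in an ending like _2 or _b are one class to them, and where a whole thing is asked for, a point or a joint stands for the part that bears it (a point fixed in the world has none). Each returns a list of dicts, best first, with "p" (0 to 1); they miss things now and then, are a little off and sometimes report something else, mostly with a low value. They report only what shows in the picture. A call takes as long as a camera call. They do not tell look-alikes from the thing itself.
- robot.search_frame(picture, thing): "xyz" ([x, y, z] in m, in world coordinates, good to about 4 mm: the middle of the surface that is visible of it).
- robot.tip_of(picture, thing): "xyz" ([x, y, z] in m, in world coordinates, good to about 4 mm: a listed point, or the origin of a listed thing).
The state is a dict: "time": time; "q": joint angles; "joint_velocities": joint speeds; "joint_torque": joint torques, N m; "position": TCP position; "tool_rot": TCP orientation; "ft_force": force on the tool from outside, world axes, zero at the start; "moment": the same for the moment, N m; "grip_width": finger opening in m; "grip_force": force on a finger pad.
Only numpy, scipy, OpenCV 4.12 (cv2) and the standard library are available. Lean on these libraries where they do the work, as an engineer would, in place of code of your own. Each camera call takes 0.05 s, during which the arm holds its last target. There are 200 camera calls.

### The job

Load the lute neck blank into the drilling jig: lay it flat, as it lies now, lengthwise in the open end of the channel, slide it under the bridge until its end is against the end stop, then shoot the bolt fully home across the channel behind it so that it is locked in. Leave the bolt drawn back until the neck is home, and do not push the sanding block about.

Things in the scene. Friction and masses are not known exactly. Their poses are not given: they have to be found in the camera images.
- neck: the neck blank, loose on the carpet: a plain rectangular bar 140 mm long (its x), 40 mm wide (its y), 36 mm high, about 0.2 kg; the lower 30 mm medium-brown wood, the top 6 mm a dark fingerboard. Origin: centre of the underside, z up. Either end may go first. The carpet under it is 6 mm thick
- jig: drilling jig, fixed on the bench: plywood board 310 x 195 mm, its top (the bed) 15 mm above the bench. Origin at bench level under the channel's centre line; x runs along the channel from its open end to the end stop, z up. Two wooden rails, 12 mm above the bed, leave 66 mm between them at the open end, narrowing to 48 mm at x = -50 mm and on to the stop. Neck home: x = -40 to 100 mm
- jig_stop (a point): on the bed at the foot of the end stop's face, on the channel's centre line (jig x = 100 mm, y = 0, z = 15 mm); axes as the jig's. The stop is a wooden bar 30 mm high above the bed
- jig_mouth (a point): on the bed at the channel's open end, on the centre line (jig x = -170 mm, y = 0, z = 15 mm); axes as the jig's
- jig_bridge (a point): on the bed under the middle of the bridge (jig x = 35 mm, y = 0, z = 15 mm). The wooden bridge, with two small steel drill bushes on top, spans the channel from jig x = 10 to 60 mm and is 92 mm wide across it: 44 mm free height under it, top at 56 mm, bushes up to 61 mm, all above the bed
- jig_keeper (a point): on the bed under the keeper's middle (jig x = -52 mm, y = -45 mm, z = 15 mm). The keeper is a steel block 30 mm along jig x, 22 mm along y, 39 mm high above the bed. The bolt's steel barrel faces it, same section, at jig y = 40 to 85 mm
- bolt (a joint): the bolt's travel in m: 0 drawn fully back, 0.11 fully home in the keeper. A round steel rod 12 mm thick, crossing the channel at jig x = -52 mm, 6 mm behind the tail of a neck that is home; its axis is 22 mm above the bed. It slides towards jig -y: tip at jig y = 56 mm at 0, -54 mm at 0.11. It stays where it is left; about 2 N moves it
- bolt_grip (a point): on the axis of the bolt's upright handle, 36 mm above the bolt's axis (73 mm above the bench). The handle is a steel pin 13 mm thick, bare up to 12 mm above this point, then a dark wooden knob 20 mm thick and 12 mm high. At jig x = -52 mm, y = 215 mm at bolt 0, 105 mm at bolt 0.11; axes as the jig's
- sanding_block: bystander on the carpet: a wood and cork sanding block 95 x 55 x 48 mm high with a narrow raised grip; shorter and wider than the neck. Origin: centre of the underside. Leave it
Mind the look-alikes: they are no part of the job. There is more than one size of the neck; the job needs the middle-sized.

How it is judged:
On the way:
1. the neck lies home in the channel, under the bridge and at the end stop (within 8 mm), with the bolt still drawn back (below 0.045) (x of neck in the frame of jig_stop between -0.078 and -0.06 m and y of neck in the frame of jig_stop between -0.009 and 0.009 m and z of neck in the frame of jig_stop below 0.042 m and angle between the x axis of neck and the x axis of jig, either way round below 0.15 rad and angle between the z axis of neck and the z axis of jig, either way round below 0.1 rad and value of joint bolt below 0.045 m), for 0.2 s.
At the end, for the whole second after the job is handed in: The neck lies flat in the channel under the bridge, at rest, either end first, its end within 8 mm of the end stop, within 9 mm of the centre line and within 0.15 rad of the channel's direction, and the bolt is home behind it (travel above 0.099 of 0.11 m) (x of neck in the frame of jig_stop between -0.078 and -0.06 m and y of neck in the frame of jig_stop between -0.009 and 0.009 m and z of neck in the frame of jig_stop below 0.042 m and angle between the x axis of neck and the x axis of jig, either way round below 0.15 rad and angle between the z axis of neck and the z axis of jig, either way round below 0.1 rad and value of joint bolt above 0.099 m and linear speed of neck below 0.02 m/s); the robot touches nothing.
It fails at once if the sanding block is pushed more than 40 mm from where it lay (distance of sanding_block from where it was at the start of the episode above 0.04 m).
It also fails if it takes over 64 s, if anything falls off the work surface, if the arm or the gripper's body presses on something with over 40 N, if the wrist force passes 120 N, or if a joint passes its speed limit or range.

## Working session

There is one attempt and no reset: what is moved stays moved. The work goes in short steps, Python scripts to look and compute and a tool call to move; the robot and the scene stay as the last step left them, time stands still between calls to the robot, and variables do not carry over. Pictures are saved under pics/ and viewed, at most 12 in all, crops included, and the job is handed in when it is done.

Besides the shell and the picture viewer there is one more tool, called after "Emit:" in YAML: its name, and indented under it one key for each argument. move_arm: Moves the arm, as the interface text tells. Its arguments: {"type":"object","properties":{"series":{"type":"string"},"jaw":{"type":"number"},"newtons":{"type":"number"}},"required":["series"]}

```bash
mkdir -p pics
cat > h.py <<'E'
from rig import robot
import numpy as np, cv2
def shot(n,f=None):
    c=robot.camera(n)
    if f: cv2.imwrite('pics/'+f,c['img'][:,:,::-1])
    return c
def ray(c,u,v,z):
    T=np.array(c['world_to_cam']);R=T[:3,:3];t=T[:3,3];o=-R.T@t
    d=R.T@np.linalg.inv(c['mtx'])@np.array([u,v,1.]);return o+d*(z-o[2])/d[2]
E
python3 - <<'E'
from h import *
cs=[shot(n) for n in('top','scene')]
cv2.imwrite('pics/a.png',np.vstack([c['img'][:,:,::-1] for c in cs])[:, :] if 0 else cs[0]['img'][:,:,::-1])
cv2.imwrite('pics/b.png',cs[1]['img'][:,:,::-1])
for c in cs:
  for t in['neck','jig','jig_stop','jig_mouth','jig_bridge','jig_keeper','bolt_grip','sanding_block']:
    print(t,[(np.round(d['xyz'],3).tolist(),round(d['p'],2)) for d in robot.tip_of(c,t)[:4]])
o=robot.get_obs();print(o['position'],o['tool_rot'],o['time'])
E
```

```text
neck [([0.566, -0.401, 0.004], 0.91), ([0.161, -0.308, 0.002], 0.88), ([0.602, -0.066, -0.0], 0.74)]
jig [([0.604, 0.104, 0.001], 0.97)]
jig_stop [([0.696, 0.086, 0.014], 0.75)]
jig_mouth [([0.435, 0.131, 0.016], 0.92)]
jig_bridge [([0.638, 0.095, 0.016], 0.86)]
jig_keeper [([0.544, 0.071, 0.018], 0.8)]
bolt_grip [([0.592, 0.325, 0.071], 0.53)]
sanding_block [([0.492, -0.255, 0.002], 0.7), ([0.699, 0.084, 0.017], 0.69)]
neck [([0.158, -0.304, 0.004], 0.95), ([0.565, -0.398, 0.008], 0.79), ([0.608, -0.069, 0.003], 0.57)]
jig [([0.604, 0.103, 0.0], 0.98)]
jig_stop [([0.701, 0.081, 0.017], 0.66)]
jig_mouth [([0.439, 0.129, 0.015], 0.65)]
jig_bridge [([0.637, 0.093, 0.012], 0.55)]
jig_keeper [([0.541, 0.064, 0.016], 0.84)]
bolt_grip [([0.591, 0.319, 0.071], 0.64), ([0.434, 0.131, 0.013], 0.23)]
sanding_block [([0.489, -0.25, 0.006], 0.67)]
[0.27449162 0.56146684 0.24457568] [2.25435012e-01 9.74258207e-01 2.48470917e-05 7.64450628e-06] 0.9
```

View pics/a.png

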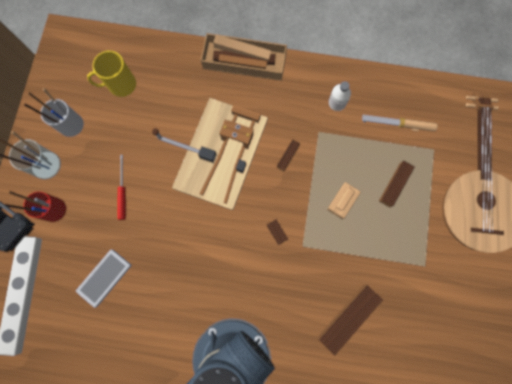

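View pics/b.png

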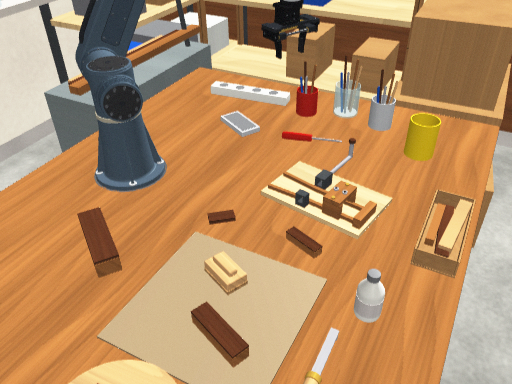

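The top view shows three dark bars: small at (277,232), mid at (397,184) on the carpet and large at (350,320), plus another short bar at (288,155). The one on the carpet, beside the sanding block at (344,200), is the candidate. The jig is around (220,152) with the bolt drawn back. Next I'll measure the bar's size and yaw.

```bash
cat >> h.py <<'E'
from scipy.spatial.transform import Rotation as Ro
def rect(c,x,y,z,r=0.11,thr=75):
    "dark blob round world x,y at height z -> centre,size,long-axis yaw"
    g=c['img'].max(2)<thr
    n,l=cv2.connectedComponents(g.astype(np.uint8))
    T=np.array(c['world_to_cam']);p=c['mtx']@(T[:3,:3]@[x,y,z]+T[:3,3]);u,v=(p[:2]/p[2]).astype(int)
    m=l==l[v,u]
    if not l[v,u]: return 'none',u,v,c['img'][v,u]
    vs,us=np.nonzero(m)
    P=np.array([ray(c,a,b,z)[:2] for a,b in zip(us,vs)],np.float32)
    (cc,s,a)=cv2.minAreaRect(P*1000)
    if s[0]<s[1]: s=s[::-1];a+=90
    return np.round(cc,1),np.round(s,1),round((a+90)%180-90,1),(us.min(),us.max(),vs.min(),vs.max())
def plan(x,y,z,yaw=None):
    "yaw deg of tool-y line in world; None keeps"
    o=robot.get_obs();R=Ro.from_quat(o['tool_rot']);M=R.as_matrix()
    d=M.T@(np.array([x,y,z])-o['position'])*1000
    cur=np.degrees(np.arctan2(M[1,1],M[0,1]));a=0 if yaw is None else -((yaw-cur+90)%180-90)
    print('shift mm',np.round(d,1),'az',round(a,1),'cur yaw',round(cur,1),'tilt',np.round(M[:,2],3),'t',o['time'],'q6',round(o['q'][5],2))
E
python3 - <<'E'
from h import *
c=shot('top')
for x,y in((.566,-.4),(.16,-.306),(.604,-.067)):
  print(rect(c,x,y,.042))
J=np.array([.604,.1035]);
plan(.566,-.4,.245,0)
c=shot('scene'); print(rect(c,.566,-.4,.042))
E
```

```text
('none', np.int64(397), np.int64(182), array([87, 57, 43], dtype=uint8))
('none', np.int64(350), np.int64(319), array([91, 60, 44], dtype=uint8))
('none', np.int64(287), np.int64(152), array([86, 58, 43], dtype=uint8))
shift mm [-6.842e+02 -7.357e+02 -4.000e-01] az 63.9 cur yaw 63.9 tilt [ 0. -0. -1.] t 0.95 q6 -0.18
('none', np.int64(217), np.int64(326), array([109,  60,  40], dtype=uint8))
```

Emit:
move_arm:
  series: "-216 -233 0 0 0 0;-216 -233 0 0 0 0;-216 -233 0 0 0 0;-216 -233 0 0 0 0;-216 -233 0 0 0 0;-216 -233 0 0 0 0;-216 -233 0 0 0 0;-216 -233 0 0 0 0"

```text
time: 1.67
position: [0.3666, 0.2543, 0.2448]
tool_rot: [0.226, 0.974, -0.0, 0.0]
ft_force: [-0.3, 0.6, 0.5]
grip_width: 0.0868
grip_force: 0.0
```

Run:
```python
from h import *
c=shot('top')
for x,y in((.566,-.4),(.16,-.306),(.604,-.067)):
  print(rect(c,x,y,.042,thr=100))
plan(.54,-.37,.245)
```

```text
(array([ 562. , -398.7]), array([140.6,  33.5]), -21.7, (np.int64(382), np.int64(412), np.int64(162), np.int64(205)))
(array([ 162. , -307.9]), array([195.4,  51.8]), -34.5, (np.int64(321), np.int64(379), np.int64(287), np.int64(353)))
(array([597.6, -69.3]), array([92.2, 22.4]), -21.8, (np.int64(278), np.int64(298), np.int64(141), np.int64(168)))
shift mm [-429.5 -481.5    2. ] az 0 cur yaw 63.8 tilt [ 0.001 -0.004 -1.   ] t 1.7167 q6 -0.76
```

Emit:
move_arm:
  series: "-225 -250 0 0 0 0;-225 -250 0 0 0 0;-225 -250 0 0 0 0;-225 -250 0 0 0 0;-225 -250 0 0 0 0;-225 -250 0 0 0 0;-225 -250 0 0 0 0;-225 -250 0 0 0 0"

```text
time: 2.38
position: [0.4581, -0.0652, 0.2449]
tool_rot: [0.226, 0.974, 0.0, 0.0]
ft_force: [0.3, 0.6, -0.3]
grip_width: 0.0869
grip_force: 0.0
```

Emit:
move_arm:
  series: "-208 -240 0 0 0 -4.5;-208 -240 0 0 0 -4.5;-208 -240 0 0 0 -4.5;-208 -240 0 0 0 -4.5;-208 -240 0 0 0 -4.5;-208 -240 0 0 0 -4.5;-208 -240 0 0 0 -4.5;-208 -240 0 0 0 -4.5"

```text
time: 3.05
position: [0.5401, -0.3748, 0.2446]
tool_rot: [0.188, 0.982, -0.001, 0.001]
ft_force: [1.2, 0.5, 1.0]
grip_width: 0.0871
grip_force: 0.0
```

Run:
```python
from h import *
c=shot('wrist','c.png')
print(rect(c,.562,-.399,.042,thr=100))
print([(np.round(d['xyz'],3).tolist(),round(d['p'],2)) for d in robot.tip_of(c,'neck')])
plan(.562,-.399,.1,68.3)
```

```text
(array([ 565.6, -402.4]), array([140.2,  36.2]), -22.0, (np.int64(223), np.int64(256), np.int64(134), np.int64(252)))
[([0.565, -0.397, 0.004], 0.8)]
shift mm [-28.5 -13.4 144.4] az -0.1 cur yaw 68.2 tilt [ 0.002 -0.004 -1.   ] t 3.15 q6 -1.97
```

View pics/c.png

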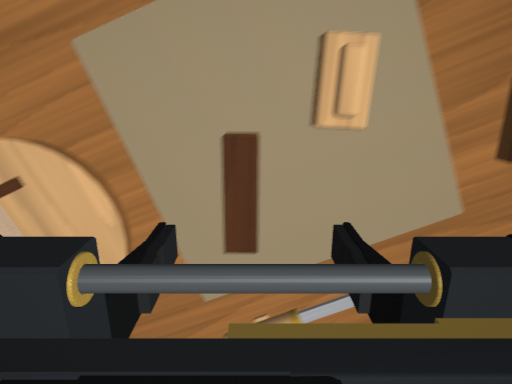

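The wrist view shows the neck at (240,192), with the sanding block clear of it at (347,80). The centre is about (0.565,-0.400) with yaw -22°. Now I'll go down and grip.

Emit:
move_arm:
  series: "-31 -13 30 0 0 0;-31 -13 70 0 0 0;-31 -13 110 0 0 0;-31 -13 145 0 0 0;-31 -13 175 0 0 0;-31 -13 200 0 0 0;-31 -13 200 0 0 0"

```text
time: 3.73
position: [0.5599, -0.3893, 0.0384]
tool_rot: [0.187, 0.982, 0.004, -0.005]
ft_force: [-1.1, 0.1, -0.5]
grip_width: 0.087
grip_force: 0.0
```

Emit:
move_arm:
  series: "0 0 0 0 0 0;0 0 0 0 0 0;0 0 0 0 0 0;0 0 0 0 0 0;0 0 0 0 0 0;0 0 0 0 0 0"
  jaw: 0
  newtons: 25

```text
time: 4.23
position: [0.5637, -0.3942, 0.046]
tool_rot: [0.187, 0.982, -0.001, 0.001]
ft_force: [0.0, 0.6, 0.1]
grip_width: 0.0551
grip_force: 0.0
```

Emit:
move_arm:
  series: "0 0 -30 0 0 0;0 0 -65 0 0 0;0 0 -100 0 0 0;0 0 -120 0 0 0;0 0 -120 0 0 0"

```text
time: 4.65
position: [0.5659, -0.3963, 0.1715]
tool_rot: [0.187, 0.982, -0.003, 0.005]
ft_force: [0.7, -0.2, 0.4]
grip_width: 0.0217
grip_force: 0.0
```

Run:
```python
from h import *
plan(.5105,.12,.164,80)
shot('scene','d.png')
```

```text
shift mm [241.3 459.9   2.5] az -11.6 cur yaw 68.4 tilt [ 0.009 -0.009 -1.   ] t 4.65 q6 -1.97
```

View pics/d.png

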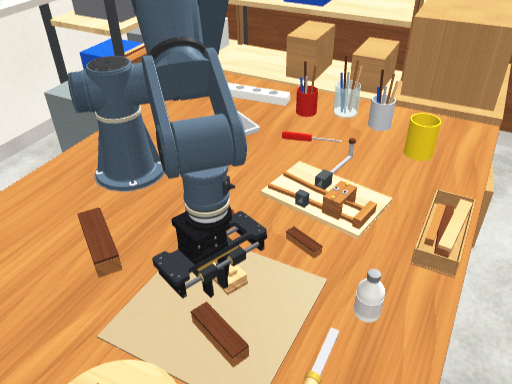

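I lifted before the slow fingers had shut, so the neck is still on the carpet at about (220,332). I'll reopen, check the position and retry.

Emit:
move_arm:
  series: "0 0 0 0 0 0;0 0 0 0 0 0;0 0 0 0 0 0;0 0 0 0 0 0;0 0 0 0 0 0;0 0 0 0 0 0;0 0 0 0 0 0;0 0 0 0 0 0"
  jaw: 0.85

```text
time: 5.37
position: [0.5631, -0.3937, 0.1643]
tool_rot: [0.187, 0.982, 0.0, -0.0]
ft_force: [0.3, 0.8, -0.2]
grip_width: 0.0629
grip_force: 0.0
```

Run:
```python
from h import *
c=shot('top')
print(rect(c,.562,-.399,.042,thr=100))
c=shot('scene')
print([(np.round(d['xyz'],3).tolist(),round(d['p'],2)) for d in robot.tip_of(c,'neck')])
plan(.565,-.4,.044,68)
```

```text
('none', np.int64(397), np.int64(183), array([100, 116, 134], dtype=uint8))
[([0.607, -0.069, 0.004], 0.64), ([0.158, -0.305, 0.002], 0.62), ([0.566, -0.397, 0.006], 0.58)]
shift mm [ -3.9  -5.1 120.6] az 0.4 cur yaw 68.4 tilt [ 0. -0. -1.] t 5.5167 q6 -1.97
```

Emit:
move_arm:
  series: "-3 -4 30 0 0 0;-3 -4 65 0 0 0;-3 -4 95 0 0 0;-3 -4 115 0 0 0;-3 -4 120 0 0 0;-3 -4 120 0 0 0"

```text
time: 6.02
position: [0.5635, -0.3976, 0.0425]
tool_rot: [0.187, 0.982, 0.001, -0.002]
ft_force: [0.9, 0.4, 0.6]
grip_width: 0.0738
grip_force: 0.0
```

Emit:
move_arm:
  series: "0 0 0 0 0 0;0 0 0 0 0 0;0 0 0 0 0 0;0 0 0 0 0 0;0 0 0 0 0 0;0 0 0 0 0 0;0 0 0 0 0 0;0 0 0 0 0 0"
  jaw: 0
  newtons: 30

```text
time: 6.68
position: [0.5647, -0.3988, 0.0453]
tool_rot: [0.187, 0.982, -0.0, 0.0]
ft_force: [-0.2, 0.3, 3.4]
grip_width: 0.04
grip_force: 30.0
```

Emit:
move_arm:
  series: "0 0 -25 0 0 0;0 0 -60 0 0 0;0 0 -90 0 0 0;0 0 -110 0 0 0;0 0 -115 0 0 0"

```text
time: 7.1
position: [0.5661, -0.4, 0.1636]
tool_rot: [0.187, 0.982, -0.002, 0.003]
ft_force: [0.8, 0.3, -2.0]
grip_width: 0.0397
grip_force: 30.0
```

Run:
```python
from h import *
plan(.5105,.12,.164,80)
print(robot.get_obs()['grip_width'])
```

```text
shift mm [242.7 463.2  -3.3] az -11.5 cur yaw 68.5 tilt [ 0.005 -0.005 -1.   ] t 7.1 q6 -1.97
0.039666672466736365
```

Emit:
move_arm:
  series: "140 268 0 0 0 -11.5;140 268 0 0 0 -11.5;140 268 0 0 0 -11.5;140 268 0 0 0 -11.5;140 268 0 0 0 -11.5;140 268 0 0 0 -11.5;140 268 0 0 0 -11.5;140 268 0 0 0 -11.5"

```text
time: 7.77
position: [0.5286, -0.0911, 0.1577]
tool_rot: [0.086, 0.996, 0.002, -0.004]
ft_force: [-0.4, -0.2, -3.1]
grip_width: 0.0396
grip_force: 30.0
```

Run:
```python
from h import *
plan(.5105,.12,.164,80)
c=shot('top')
for t in['jig','jig_stop','jig_mouth','jig_bridge','jig_keeper','bolt_grip']:
    print(t,[(np.round(d['xyz'],3).tolist(),round(d['p'],2)) for d in robot.tip_of(c,t)[:2]])
```

```text
shift mm [ 54.  204.9  -5. ] az 0.1 cur yaw 80.1 tilt [-0.008  0.005 -1.   ] t 7.7667 q6 -1.78
jig []
jig_stop [([0.698, 0.084, 0.016], 0.56)]
jig_mouth []
jig_bridge [([0.635, 0.092, 0.013], 0.86)]
jig_keeper []
bolt_grip []
```

Emit:
move_arm:
  series: "54 205 0 0 0 0;54 205 0 0 0 0;54 205 0 0 0 0;54 205 0 0 0 0;54 205 0 0 0 0;54 205 0 0 0 0;54 205 0 0 0 0"

```text
time: 8.7
position: [0.5155, 0.1147, 0.1594]
tool_rot: [0.086, 0.996, -0.0, 0.0]
ft_force: [-0.1, -0.9, -2.3]
grip_width: 0.0399
grip_force: 30.0
```

```bash
cat >> h.py <<'E'
A=np.array([[-.17,0],[.1,0],[.035,0],[-.052,-.045],[-.052,.215],[0,0]])
B=np.array([[.437,.130],[.698,.084],[.637,.093],[.5425,.0675],[.5915,.322],[.604,.1035]])
a=A-A.mean(0);b=B-B.mean(0)
TH=np.arctan2((a[:,0]*b[:,1]-a[:,1]*b[:,0]).sum(),(a*b).sum())
RJ=np.array([[np.cos(TH),-np.sin(TH)],[np.sin(TH),np.cos(TH)]])
OJ=B.mean(0)-RJ@A.mean(0)
def J(x,y): return RJ@np.array([x,y])+OJ
def Ji(p): return RJ.T@(np.array(p)-OJ)
E
python3 - <<'E'
from h import *
print(OJ,np.degrees(TH),np.round((A@RJ.T+OJ-B)*1000,1).tolist())
plan(*J(-.095,0),.1,np.degrees(TH)+90)
c=shot('wrist','e.png')
T=np.array(c['world_to_cam'])
for p in((-.17,.033,.027),(-.17,-.033,.027),(-.17,0,.015),(-.1,.033,.027)):
  q=c['mtx']@(T[:3,:3]@np.r_[J(*p[:2]),p[2]]+T[:3,3]);print(p,q[:2]/q[2])
E
```

```text
[0.60262767 0.10125939] -10.47808491475176 [[-1.5, 2.2], [3.0, -0.9], [0.0, 1.9], [0.8, -1.0], [-0.9, 0.1], [-1.4, -2.2]]
shift mm [ 6.8  2.7 59.4] az 0.6 cur yaw 80.1 tilt [ 0. -0. -1.] t 8.7 q6 -1.39
(-0.17, 0.033, 0.027) [298.91521528  89.30595734]
(-0.17, -0.033, 0.027) [218.07910297  88.39327923]
(-0.17, 0, 0.015) [258.31694   89.042047]
(-0.1, 0.033, 0.027) [294.83693921 172.63818856]
```

View pics/e.png

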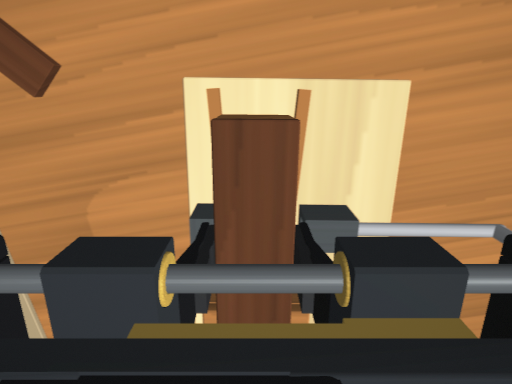

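Rail ends show at (221,90) and (298,90), within about 3 px of the prediction, so the jig pose is good. Lowering now.

Emit:
move_arm:
  series: "7 3 0 0 0 0.6;7 3 20 0 0 0.6;7 3 45 0 0 0.6;7 3 70 0 0 0.6;7 3 85 0 0 0.6;7 3 93 0 0 0.6;7 3 97 0 0 0.6;7 3 97 0 0 0.6"

```text
time: 9.42
position: [0.5092, 0.1164, 0.0621]
tool_rot: [0.094, 0.996, -0.0, -0.0]
ft_force: [-0.2, 0.3, -1.9]
grip_width: 0.0397
grip_force: 30.0
```

Emit:
move_arm:
  series: "0 0 2 0 0 0;0 0 4 0 0 0;0 0 6 0 0 0;0 0 7 0 0 0;0 0 7 0 0 0"

```text
time: 9.83
position: [0.5095, 0.1176, 0.056]
tool_rot: [0.093, 0.996, 0.0, 0.001]
ft_force: [0.5, 0.2, 0.2]
grip_width: 0.0398
grip_force: 30.0
```

Run:
```python
from h import *
plan(*J(-.095,0),.054,np.degrees(TH)+90)
c=shot('wrist','f.png')
```

```text
shift mm [0.4 0.8 2. ] az -0.2 cur yaw 79.4 tilt [ 0.001 -0.    -1.   ] t 9.8333 q6 -1.37
```

View pics/f.png

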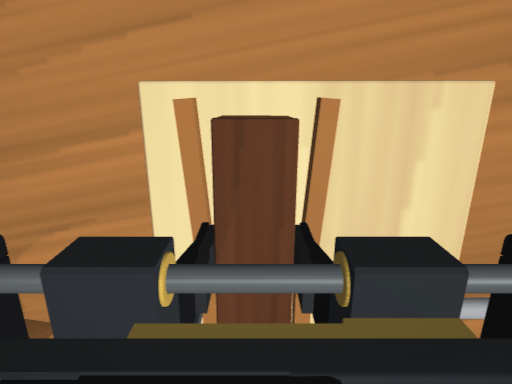

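The neck is centred between the rails and resting on the bed (the load has dropped to zero). Release, lift and close.

Emit:
move_arm:
  series: "0 0 0 0 0 0;0 0 0 0 0 0;0 0 0 0 0 0;0 0 0 0 0 0;0 0 -20 0 0 0;0 0 -50 0 0 0;0 0 -70 0 0 0;0 0 -70 0 0 0"
  jaw: 0.7

```text
time: 10.55
position: [0.5115, 0.1178, 0.1291]
tool_rot: [0.093, 0.996, 0.0, 0.004]
ft_force: [0.5, -0.3, 0.4]
grip_width: 0.0603
grip_force: 0.0
```

Emit:
move_arm:
  series: "40 0 0 0 0 0;80 0 0 0 0 0;110 0 0 0 0 0;110 0 0 0 0 0;110 0 0 0 0 0;110 0 0 0 0 0;110 0 0 0 0 0;110 0 0 0 0 0"
  jaw: 0

```text
time: 11.22
position: [0.4027, 0.1378, 0.1254]
tool_rot: [0.093, 0.996, 0.0, 0.001]
ft_force: [0.5, 0.1, -0.3]
grip_width: 0.0155
grip_force: 0.0
```

Run:
```python
from h import *
o=robot.get_obs();print(Ji(o['position'][:2]),o['position'],o['grip_width'])
plan(*J(-.195,0),.055,np.degrees(TH)+90)
c=shot('top','g0.png'); print(rect(c,*J(-.095,0),.051,thr=100))
cv2.imwrite('pics/g.png',cv2.resize(c['img'][80:230,150:300,::-1],None,fx=4,fy=4))
```

```text
[-0.20328155 -0.00045941] [0.40265239 0.13777631 0.1254451 ] 0.015541208527357435
shift mm [-8.2  0.5 70.5] az -0.2 cur yaw 79.3 tilt [ 0.002  0.    -1.   ] t 11.2167 q6 -1.32
(array([427.8, 385.9]), array([1174.8,  713.7]), 17.1, (np.int64(0), np.int64(274), np.int64(22), np.int64(383)))
```

View pics/g.png

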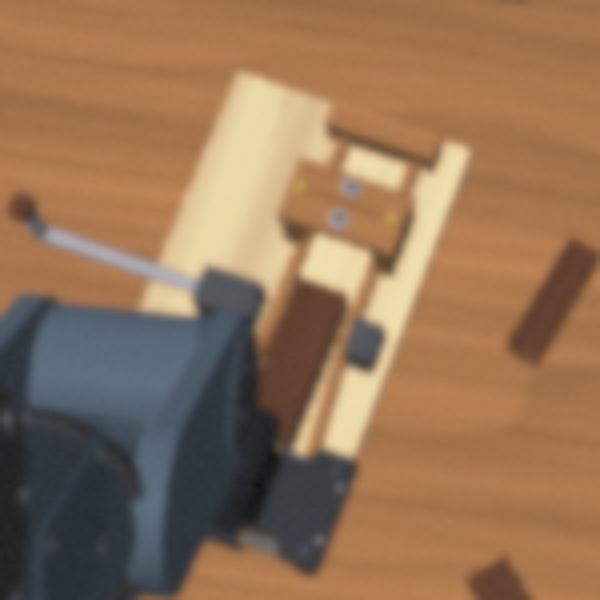

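The neck lies in the channel, just short of the bridge at about (315,330) in the crop. I'll drop the closed fingers behind the tail and push.

Emit:
move_arm:
  series: "0 0 20 0 0 0;0 0 45 0 0 0;0 0 65 0 0 0;0 0 73 0 0 0;0 0 73 0 0 0;0 0 73 0 0 0"

```text
time: 11.77
position: [0.4012, 0.1378, 0.0524]
tool_rot: [0.093, 0.996, -0.0, -0.0]
ft_force: [0.0, -0.4, 0.2]
grip_width: 0.0005
grip_force: 0.0
```

Emit:
move_arm:
  series: "-15 0 0 0 0 0;-30 0 0 0 0 0;-45 0 0 0 0 0;-60 0 0 0 0 0;-75 0 0 0 0 0;-90 0 0 0 0 0;-105 0 0 0 0 0;-115 0 0 0 0 0"

```text
time: 12.43
position: [0.5159, 0.1165, 0.054]
tool_rot: [0.093, 0.996, 0.0, 0.001]
ft_force: [-2.3, 1.0, 1.5]
grip_width: 0.0002
grip_force: 0.9
```

Run:
```python
from h import *
o=robot.get_obs();print(Ji(o['position'][:2]),o['position'],o['ft_force'])
plan(*J(-.05,0),.0525,np.degrees(TH)+90)
```

```text
[-0.08806861 -0.00083691] [0.51587545 0.11645254 0.05404195] [-2.32202638  0.98036345  1.49078625]
shift mm [-38.1   1.    1.7] az -0.2 cur yaw 79.3 tilt [ 0.003  0.    -1.   ] t 12.4333 q6 -1.37
```

Emit:
move_arm:
  series: "-8 0 0 0 0 0;-16 0 0 0 0 0;-22 0 0 0 0 0;-26 0 0 0 0 0;-30 0 0 0 0 0;-33 0 0 0 0 0;-35 0 0 0 0 0;-35 0 0 0 0 0"

```text
time: 13.1
position: [0.5489, 0.1101, 0.0525]
tool_rot: [0.093, 0.996, 0.0, 0.0]
ft_force: [-0.9, -0.3, 0.3]
grip_width: 0.0002
grip_force: 0.2
```

Emit:
move_arm:
  series: "-1 0 0 0 0 0;-2 0 0 0 0 0;-3 0 0 0 0 0;-3 0 0 0 0 0"

```text
time: 13.43
position: [0.5517, 0.1096, 0.0525]
tool_rot: [0.093, 0.996, -0.0, 0.0]
ft_force: [-0.7, -0.8, -0.0]
grip_width: 0.0007
grip_force: 0.4
```

Run:
```python
from h import *
o=robot.get_obs();print(Ji(o['position'][:2]),o['position'],o['ft_force'])
c=shot('top')
cv2.imwrite('pics/i.png',cv2.resize(c['img'][80:230,150:300,::-1],None,fx=4,fy=4,interpolation=cv2.INTER_CUBIC))
```

```text
[-0.0516223  -0.00104621] [0.55167593 0.10961863 0.0524615 ] [-0.6509397  -0.80337453 -0.03905717]
```

View pics/i.png

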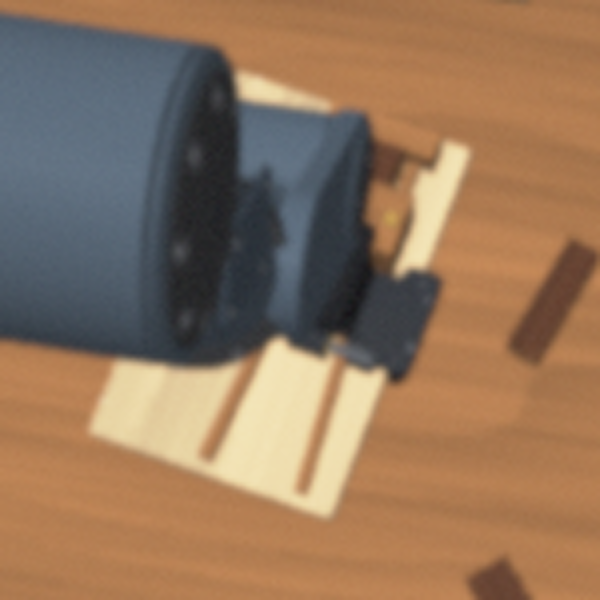

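The neck's dark end shows past the bridge at (385,165), nearly at the stop. I'll nudge on until contact force appears.

Emit:
move_arm:
  series: "-1 0 0 0 0 0;-2 0 0 0 0 0;-3 0 0 0 0 0;-3 0 0 0 0 0"

```text
time: 13.82
position: [0.5521, 0.1094, 0.0525]
tool_rot: [0.093, 0.996, -0.0, -0.002]
ft_force: [-5.6, 1.4, 3.2]
grip_width: 0.0005
grip_force: 2.6
```

Emit:
move_arm:
  series: "-1 0 0 0 0 0;-2 0 0 0 0 0;-2 0 0 0 0 0"

```text
time: 14.07
position: [0.5521, 0.1094, 0.0523]
tool_rot: [0.093, 0.996, -0.0, -0.004]
ft_force: [-8.3, 2.3, 6.4]
grip_width: 0.0006
grip_force: 4.0
```

It's against the stop. Back off, lift, and move beyond the bolt handle.

Emit:
move_arm:
  series: "6 0 0 0 0 0;12 0 0 0 0 0;12 0 -20 0 0 0;12 0 -50 0 0 0;12 0 -80 0 0 0;12 0 -90 0 0 0;12 0 -90 0 0 0"

```text
time: 14.65
position: [0.5472, 0.1109, 0.1456]
tool_rot: [0.093, 0.996, 0.0, 0.004]
ft_force: [0.4, -0.7, -0.1]
grip_width: 0.0006
grip_force: 0.0
```

Run:
```python
from h import *
c=shot('top')
print([(np.round(d['xyz'],3).tolist(),round(d['p'],2)) for d in robot.tip_of(c,'bolt_grip')],J(-.052,.215))
plan(*J(-.052,.265),.142,np.degrees(TH)+90)
```

```text
[] [0.59059457 0.32213086]
shift mm [ -6.1 266.2   0.4] az -0.2 cur yaw 79.3 tilt [ 0.001 -0.    -1.   ] t 14.75 q6 -1.38
```

Emit:
move_arm:
  series: "-6 266 0 0 0 0;-6 266 0 0 0 0;-6 266 0 0 0 0;-6 266 0 0 0 0;-6 266 0 0 0 0;-6 266 0 0 0 0;-6 266 0 0 0 0;-6 266 0 0 0 0"

```text
time: 15.42
position: [0.5988, 0.3755, 0.1395]
tool_rot: [0.091, 0.996, 0.0, -0.001]
ft_force: [-1.0, -0.2, 0.3]
grip_width: 0.0004
grip_force: 0.0
```

Run:
```python
from h import *
c=shot('wrist','k.png')
T=np.array(c['world_to_cam'])
q=c['mtx']@(T[:3,:3]@np.r_[J(-.052,.215),.097]+T[:3,3]);print(q[:2]/q[2])
plan(*J(-.052,.260),.075,np.degrees(TH)+90)
c=shot('scene');
cv2.imwrite('pics/l.png',np.hstack([cv2.resize(c['img'][130:250,240:400,::-1],(640,480))]))
for t in('bolt_grip','neck'):print([(np.round(d['xyz'],3).tolist(),round(d['p'],2)) for d in robot.tip_of(c,t)])
print(Ji([.666,.09]))
```

```text
[167.29162445 227.83704823]
shift mm [-1.9 -6.1 64.4] az 0.0 cur yaw 79.5 tilt [-0.003 -0.002 -1.   ] t 15.4667 q6 -0.99
[([0.588, 0.32, 0.071], 0.6)]
[([0.631, 0.097, 0.017], 0.95), ([0.16, -0.306, 0.003], 0.93), ([0.608, -0.069, 0.001], 0.7)]
[0.0643632  0.00045322]
```

View pics/l.png

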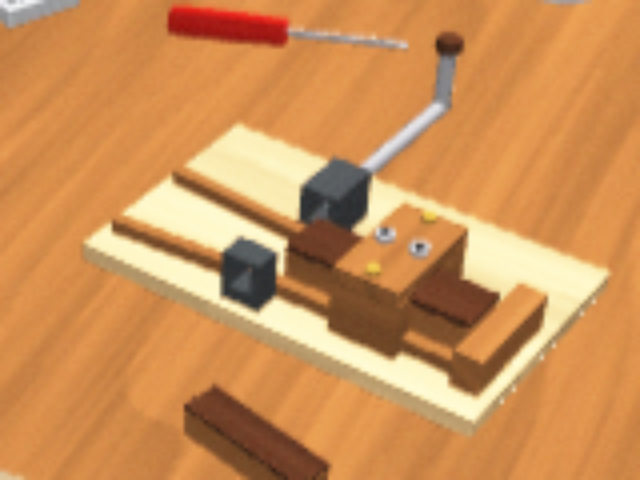

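The neck is under the bridge against the stop, and the bolt handle stands free at (448,45) in the crop. Descend and push the bolt.

Emit:
move_arm:
  series: "-1 0 25 0 0 0;-1 0 50 0 0 0;-1 0 64 0 0 0;-1 0 64 0 0 0;-1 -8 64 0 0 0;-1 -18 64 0 0 0;-1 -28 64 0 0 0;-1 -38 64 0 0 0"

```text
time: 16.28
position: [0.5943, 0.3331, 0.0802]
tool_rot: [0.093, 0.996, 0.001, 0.001]
ft_force: [0.8, 2.2, -1.3]
grip_width: 0.0003
grip_force: 0.9
```

Emit:
move_arm:
  series: "0 -10 0 0 0 0;0 -20 0 0 0 0;0 -30 0 0 0 0;0 -40 0 0 0 0;0 -50 0 0 0 0;0 -60 0 0 0 0;0 -70 0 0 0 0;0 -80 0 0 0 0"

```text
time: 16.95
position: [0.5786, 0.2541, 0.0786]
tool_rot: [0.093, 0.996, 0.0, 0.0]
ft_force: [1.6, 1.7, 1.1]
grip_width: 0.0002
grip_force: 1.2
```

Run:
```python
from h import *
o=robot.get_obs();print(Ji(o['position'][:2]),o['ft_force'])
c=shot('scene')
cv2.imwrite('pics/m.png',cv2.resize(c['img'][130:250,240:400,::-1],(640,480)))
```

```text
[-0.05144918  0.14594944] [1.56624628 1.72837129 1.05255883]
```

View pics/m.png

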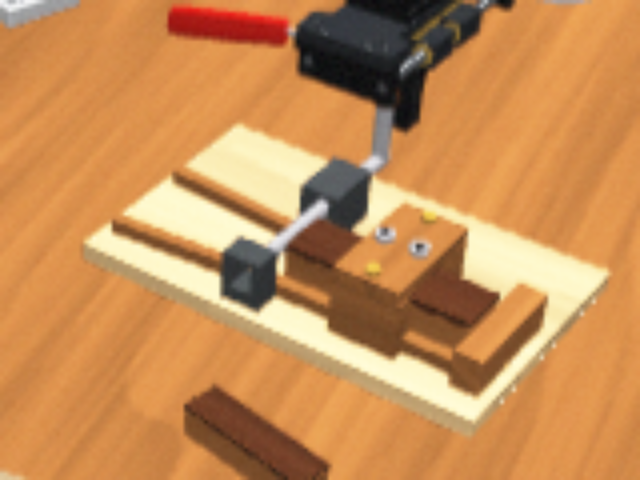

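The bolt is crossing the channel behind the neck and entering the keeper at (255,255). I'll push the rest until it stops.

Emit:
move_arm:
  series: "0 -4 0 0 0 0;0 -8 0 0 0 0;0 -12 0 0 0 0;0 -15 0 0 0 0;0 -18 0 0 0 0;0 -20 0 0 0 0;0 -20 0 0 0 0"

```text
time: 17.58
position: [0.5749, 0.2368, 0.0784]
tool_rot: [0.093, 0.996, 0.001, 0.0]
ft_force: [1.0, 5.9, -1.4]
grip_width: 0.0005
grip_force: 2.9
```

Emit:
move_arm:
  series: "0 -2 0 0 0 0;0 -4 0 0 0 0;0 -6 0 0 0 0;0 -6 0 0 0 0"

```text
time: 17.92
position: [0.575, 0.2362, 0.0787]
tool_rot: [0.095, 0.995, 0.006, 0.002]
ft_force: [2.0, 21.9, -4.1]
grip_width: 0.0001
grip_force: 10.4
```

Force rose to 22 N at the expected travel, so the bolt is home. Back away and check.

Emit:
move_arm:
  series: "0 10 0 0 0 0;0 25 0 0 0 0;0 40 0 0 0 0;0 50 -20 0 0 0;0 50 -60 0 0 0;0 50 -90 0 0 0;0 50 -90 0 0 0;0 50 -90 0 0 0"

```text
time: 18.58
position: [0.5845, 0.2796, 0.1709]
tool_rot: [0.093, 0.996, 0.001, 0.002]
ft_force: [-0.0, -0.4, -0.9]
grip_width: 0.0007
grip_force: 0.0
```

Run:
```python
from h import *
c=shot('scene')
for t in('bolt_grip','neck','sanding_block'):print([(np.round(d['xyz'],3).tolist(),np.round(Ji(d['xyz'][:2]),3),round(d['p'],2)) for d in robot.tip_of(c,t)[:2]])
cv2.imwrite('pics/n.png',cv2.resize(c['img'][130:250,240:400,::-1],(640,480)))
```

```text
[([0.568, 0.211, 0.071], array([-0.054,  0.102]), 0.53)]
[([0.632, 0.1, 0.015], array([0.03 , 0.004]), 0.94), ([0.16, -0.305, -0.002], array([-0.362, -0.48 ]), 0.71)]
[([0.489, -0.252, 0.008], array([-0.048, -0.368]), 0.75)]
```

View pics/n.png

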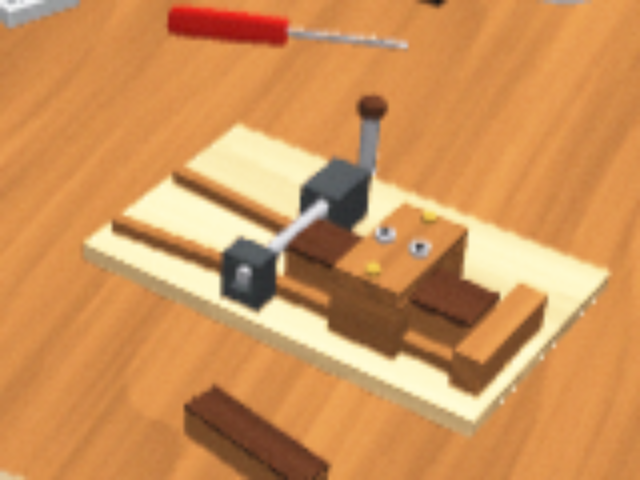

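The bolt tip shows through the keeper at (243,280), the neck is home at the stop, and the gripper is clear.

```bash
python3 -c "
from rig import robot
print(robot.hand_in())"
```

```text
the job is handed in; nothing more can be done
None
```

The middle-sized neck is in the jig, under the bridge and against the end stop, with the bolt fully home behind it; the sanding block was not moved, and I handed the job in at about 19 s (no verdict came back).

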